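# Index the vial carousel to the next place

### The arm

A 7-joint arm with a two-finger parallel gripper is mounted at the origin on the work surface. World frame = base frame: x ahead of the robot, y to its left, z up, the work surface at z = 0. Lengths are in m, angles in degrees, forces in N, time in s.
With the tool pointing down it reaches from about 0.35 to 0.775 m from the base axis. Payload 3.1 kg.
Tool frame: the origin (TCP) lies on the centre line of the jaws, within the pads' length; the fingertips stand 17 mm ahead of it and the grasp point (between the pads) lies 2 mm behind it (robot.tip_reach is the distance from the TCP to the fingertips, in m); z points along the fingers, y is the direction in which the jaws open and shut (so a half turn about z gives the same grasp; the last joint's range is limited). The gripper opens to 85 mm and grips with 20 to 120 N. Pads are 22 mm wide; open, the fingers measure 114 mm over their backs; the gripper's body (76 mm by 85 mm) begins 54 mm behind the grasp point. The pads swing forward as they close: fully open they stand 13 mm farther back than shut.
Start: joints at [-71.66, 17.813, 0.802, 86.603, -0.252, 75.585, -1.558], TCP at [0.195, 0.514, 0.248] pointing down, gripper open.
Joint ranges: [-154.91, 154.91], [-16.99, 109.72], [-72.82, 74.43], [7.12, 147.25], [-82.49, 262.49], [11.32, 116.49], [-174.64, 174.64]. Speed limits (degrees/s): [159.86, 159.86, 180, 180, 180, 180, 180].

### API

Orientations are given as [roll, pitch, yaw] about the fixed x, y, z axes, in that order (R = Rz(yaw) Ry(pitch) Rx(roll)).
In Python, from station import robot, fingers, vision, workorder, recognise gives the robot as it stands. Calls block until the motion is done:
- robot.move_to(position, orientation): joint-space move of the TCP to a pose.
- robot.line_to(position, orientation=None, velocity=0.15, f_stop=None): straight line of the TCP; orientation=None keeps the orientation; velocity is the mean speed in m/s. With f_stop (N) it stops when the force on the tool has changed by that much, and returns True; else False.
- robot.move_j(angles): joint-space move.
- fingers.gripper_to(opening, force=None): opening from 0.0 (shut) to 1.0 (fully open); force is the grip in N (None keeps the last); returns when the fingers have stopped.
- robot.pause(seconds).
- robot.inverse_kinematics(position, orientation): joint angles nearest the present ones, or None.
- vision.grab_frame(name): name is "scene" or "top"; returns the picture (420x560x3 uint8, red, green, blue); there is no depth.
- vision.calibration(name): a dict with "mtx" (3x3 intrinsics, pixels), "k1" (the pictures are not rectified: a ray, as slopes to the right and down, at radius r is drawn at 1 + k1 r^2 times it, then the intrinsics apply), "extrinsics" (4x4, takes a point from world to camera coordinates). Camera axes: x right, y up, looking along -z (the intrinsics and any distortion apply to the point x, -y, -z); pixel columns grow to the right and rows downward; lengths in m; the calibration is good to about 2 mm. A picture is of the moment at which its call begins. calibration takes no time and is no camera call.
A pose or a line that the arm cannot do raises robot.PlanningError and nothing moves.
- workorder.close_job(): hands the job in, once; it reports no verdict.
Trained networks look in the newest picture that a camera, given by its name, has taken for a name from the list of things; names that differ only in an ending like _2 or _b are one class to them, and where a whole thing is asked for, a point or a joint stands for the part that bears it (a point fixed in the world has none). Each returns a list of dicts, best first, with "p" (0 to 1); they miss things now and then, are a little off and sometimes report something else, mostly with a low value. They report only what shows in the picture. A call takes as long as a camera call.
- recognise(label, camera): "rect" ([centre column, centre row, width, height] in pixels, round what is visible of it).
Readings, each from a call of its own:
- robot.current_time_s(): time.
- robot.current_joint_positions(): joint angles.
- robot.current_dq(): joint speeds.
- robot.current_joint_torque(): joint torques, N m.
- robot.current_tool_pos(): TCP position.
- robot.current_eef_rot(): TCP orientation.
- robot.current_contact_force(): force on the tool from outside, world axes, zero at the start.
- robot.current_torque(): the same for the moment, N m.
- robot.current_finger_gap(): opening from 0.0 (shut) to 1.0 (fully open).
Only numpy, scipy, OpenCV 4.12 (cv2) and the standard library are available. Lean on these libraries where they do the work, as an engineer would, in place of code of your own. Each camera call takes 0.05 s, during which the arm holds its last target.

### The job

Bring the next vial under the sampling needle: with a fingertip, press the black indexing plunger of the vial carousel down and, pushing against the upright tab beside it, turn the carousel one place counter-clockwise as seen from above, so that the plunger springs back up with its pin in the next notch, and let go. Do not turn it past that notch or backwards, and do not lift, tip or shift the vials or the other things on the bench.

Things in the scene. Friction and masses are not known exactly. Their poses are not given: they have to be found in the camera images.
- stand: Fixed stand: grey round foot, 196 mm wide. Origin: on the carousel's upright axis, at bench height; z up. +x points to the steel needle post (12 mm thick, 122 mm from the axis, 147 mm high; a thin tube arches over it to 172 mm). Overhead rod at 138 mm from post to needle. Nothing else of it is over 110 mm high. Position and yaw (+-0.7 rad) vary; the plunger is on the robot's side.
- carousel (a joint): Turn of the carousel, rad; 0 at the start, positive counter-clockwise from above; one place = 1.047. Disc of 78 mm radius, top at 56 mm, six pockets of pegs 50 mm from the axis. Its arm holds the plunger 115 mm from the axis, at 150 degrees counter-clockwise of the stand's +x when 0. Turning takes 1 to 3 N at the plunger; it stays where left. With the pin in a notch it is locked, +-0.02 play.
- plunger (a joint): Plunger travel, m: 0 up, 0.013 fully down. Sprung upwards: about 2 N starts it, 5 N bottoms it. From 0.0105 on its pin is below the ring and the carousel can turn. Once the turn is past 0.2 rad it may be let up: the pin then slides under the ring (travel stays near 0.0105) and snaps up by itself (below 0.001) into the next notch.
- cap_top (a point): Centre of the top of the plunger's round black cap, 30 mm wide, 8 mm thick; top face 80 mm above the bench when up, 67 mm fully down. Moves with plunger and carousel. x axis: level, outward from the carousel's axis; y: along the counter-clockwise turn; z up.
- tab_top (a point): Middle of the top edge of the upright aluminium tab fixed to the carousel beside the cap, 23 mm from the cap's centre on its counter-clockwise side. 36 mm wide (x, outward), 6 mm thick (y, along the turn), top 104 mm above the bench; its flat face is 20 mm from the cap's centre, so a fingertip on the cap pushes it counter-clockwise. Nothing stands on the cap's other sides.
- pin (a point): Middle of the plunger's level steel cross pin, 9 mm thick, 97 mm from the axis, 34 mm above the bench when up. It sits in a notch of the stand's steel ring (outer radius 105 mm, 28 to 40 mm high; six notches 13 mm wide, 60 degrees apart) and goes down with the plunger.
- needle_tip (a point): Tip of the sampling needle, fixed to the stand, 112 mm above the bench, over the pocket circle.
- vial_next: Next vial: loose clear glass vial with white cap, 26 mm in diameter, 45 mm high, about 30 g, standing in the pocket 60 degrees clockwise of the needle. Origin at the centre of its underside, z up.
- vial_done: Same kind of vial, at the start under the needle.
- vial_b: Same kind of vial, in the pocket 60 degrees counter-clockwise of the needle.
- vial_c: Same kind of vial, in the pocket opposite the needle.
- beaker: Bystander: loose open glass beaker, 68 mm wide, 85 mm high, about 205 mm from the carousel's axis. Origin at the centre of its underside.
- wash_bottle: Bystander: loose white bottle, 64 mm wide, 170 mm high, about 240 mm from the axis. Origin at the centre of its underside.
- reagent_jar: Bystander: loose amber jar with black cap, 50 mm wide, 65 mm high, about 210 mm from the axis. Origin at the centre of its underside.
- spatula: Bystander: loose thin steel laboratory spatula, 170 by 13 by 5 mm, lying on the bench on the robot's side of the carousel along its x, origin at its middle.
- tip_box: Bystander: loose grey box, 80 by 115 by 50 mm high. Origin at the centre of its underside.

How it is judged:
By the outcome, as a careful person would: the job done as asked, in the order asked, and still so for the second after the job is handed in, with the robot touching nothing.
It also fails if it takes over 45 s, if anything falls off the work surface, if the arm or the gripper's body presses on something with over 40 N, if the wrist force passes 120 N, or if a joint passes its speed limit or range.

## Working session

There is one attempt and no reset: what is moved stays moved. The work goes in short steps, each a Python script; the robot and the scene stay as the last script left them, time stands still between calls to the robot, and variables do not carry over. Pictures are saved under pics/ and viewed, and the job is handed in when it is done.

```bash
mkdir -p pics; ls; cat > h.py <<'E'
import numpy as np, cv2
from station import robot, fingers, vision, workorder, recognise
def save(cam,fn):
    im=vision.grab_frame(cam); cv2.imwrite('pics/'+fn,cv2.cvtColor(im,cv2.COLOR_RGB2BGR)); return im
def proj(cam,P):
    c=vision.calibration(cam); K=np.array(c['mtx']);E=np.array(c['extrinsics']);P=np.atleast_2d(P)
    q=P@E[:3,:3].T+E[:3,3]; s=np.stack([q[:,0],-q[:,1]],1)/(-q[:,2:3]); r2=(s**2).sum(1,keepdims=True)
    s=s*(1+c['k1']*r2); return s@K[:2,:2].T+K[:2,2]
def ray(cam,u,v):
    c=vision.calibration(cam); K=np.array(c['mtx']);E=np.array(c['extrinsics'])
    d=np.linalg.solve(K,[u,v,1])[:2]; s=d.copy()
    for _ in range(30): s=d/(1+c['k1']*(s@s))
    dc=np.array([s[0],-s[1],-1]); R=E[:3,:3]; return -R.T@E[:3,3], R.T@dc
def atz(cam,u,v,z):
    o,d=ray(cam,u,v); return o+d*(z-o[2])/d[2]
E
python3 - <<'E'
from h import *
for cam in ('scene','top'):
    save(cam,cam+'0.png'); c=vision.calibration(cam); print(cam, ray(cam,280,210), c['k1'])
    for l,z in (('cap_top',.08),('tab_top',.09),('stand',0.05),('plunger',.07),('carousel',.056),('vial_next',.045),('needle_tip',.112),('spatula',0.003),('beaker',.04),('wash_bottle',.085),('reagent_jar',.03),('tip_box',.05)):
        for r in recognise(l,cam)[:4]: print(l,np.round(r['p'],2),np.round(r['rect']),np.round(atz(cam,*r['rect'][:2],z),3))
print(robot.current_time_s(), robot.current_tool_pos(), robot.current_eef_rot(), robot.tip_reach)
E
```

```text
pics
scene (array([ 1.08175271, -0.45916598,  0.89574288]), array([-0.50211074,  0.43325805, -0.7488949 ])) 0.059324489742283965
cap_top 0.49 [219. 218.  17.  10.] [ 0.462 -0.098  0.08 ]
tab_top 0.77 [251. 245.  89.  73.] [ 0.572 -0.1    0.09 ]
stand 0.61 [267. 258. 126.  96.] [ 0.595 -0.079  0.05 ]
stand 0.25 [267. 263.  15.  23.] [ 0.605 -0.087  0.05 ]
carousel 0.87 [251. 246.  93.  76.] [ 0.552 -0.086  0.056]
vial_next 0.59 [266. 262.  12.  21.] [ 0.597 -0.084  0.045]
needle_tip 0.57 [266. 259. 129.  94.] [ 0.631 -0.11   0.112]
spatula 0.78 [177. 242.  70.  12.] [ 0.398 -0.176  0.003]
beaker 0.61 [264. 185.  27.  38.] [0.424 0.061 0.04 ]
wash_bottle 0.91 [219. 344.  42.  72.] [ 0.697 -0.276  0.085]
wash_bottle 0.41 [178. 243.  71.  14.] [ 0.464 -0.201  0.085]
reagent_jar 0.96 [171. 311.  32.  39.] [ 0.551 -0.289  0.03 ]
reagent_jar 0.62 [275. 228.   8.  24.] [ 0.534 -0.003  0.03 ]
top (array([0.38640019, 0.02408241, 0.99961661]), array([ 0.21780651,  0.01340681, -0.97594319])) -0.12108414647878657
tab_top 0.58 [328. 240.  64.  86.] [ 0.533 -0.081  0.09 ]
stand 0.56 [326. 225.  86. 120.] [ 0.576 -0.076  0.05 ]
stand 0.54 [339. 209.  11.  15.] [ 0.62  -0.105  0.05 ]
plunger 0.64 [330. 274.  14.  12.] [ 0.46  -0.098  0.07 ]
carousel 0.85 [326. 242.  66.  89.] [ 0.534 -0.081  0.056]
vial_next 0.62 [340. 207.   8.  16.] [ 0.626 -0.107  0.045]
needle_tip 0.79 [327. 225.  88. 116.] [ 0.563 -0.072  0.112]
needle_tip 0.59 [325. 241.  64.  92.] [ 0.528 -0.073  0.112]
spatula 0.48 [360. 308.  33.  53.] [ 0.392 -0.188  0.003]
beaker 0.84 [263. 279.  28.  35.] [0.43  0.056 0.04 ]
wash_bottle 0.76 [413. 188.  38.  40.] [ 0.685 -0.274  0.085]
reagent_jar 0.91 [412. 246.  29.  21.] [ 0.555 -0.298  0.03 ]
tip_box 0.82 [235. 229.  52.  58.] [0.538 0.138 0.05 ]
tip_box 0.16 [328. 241.  63.  85.] [ 0.538 -0.085  0.05 ]
1.3 [0.19463198 0.51443001 0.24831922] [1.79997718e+02 9.97352254e-04 1.59276896e+02] 0.017
```

```bash
python3 - <<'E'
import cv2
a=cv2.imread('pics/scene0.png'); b=cv2.imread('pics/top0.png')
cv2.imwrite('pics/s_crop.png',cv2.resize(a[170:330,150:350],None,fx=3.7,fy=3.7,interpolation=cv2.INTER_CUBIC))
cv2.imwrite('pics/t_crop.png',cv2.resize(b[160:310,240:420],None,fx=4,fy=4,interpolation=cv2.INTER_CUBIC))
E
```

```text
(no output)
```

View pics/s_crop.png

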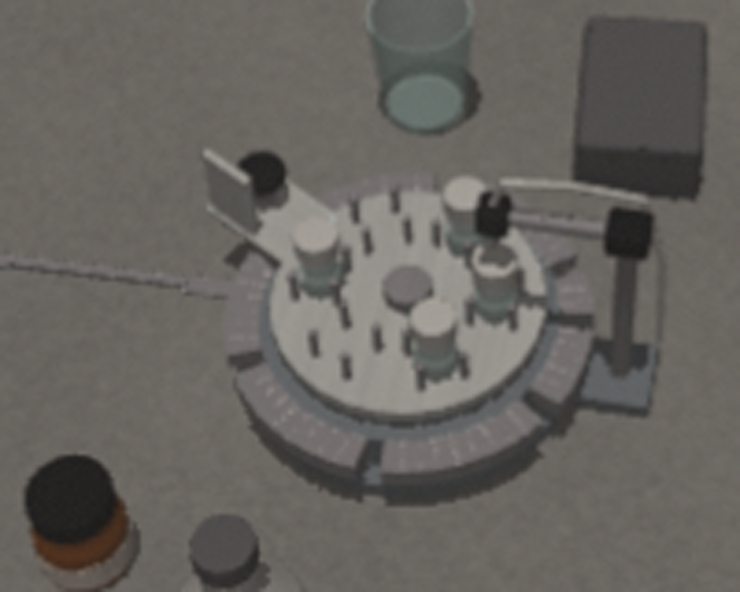

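View pics/t_crop.png

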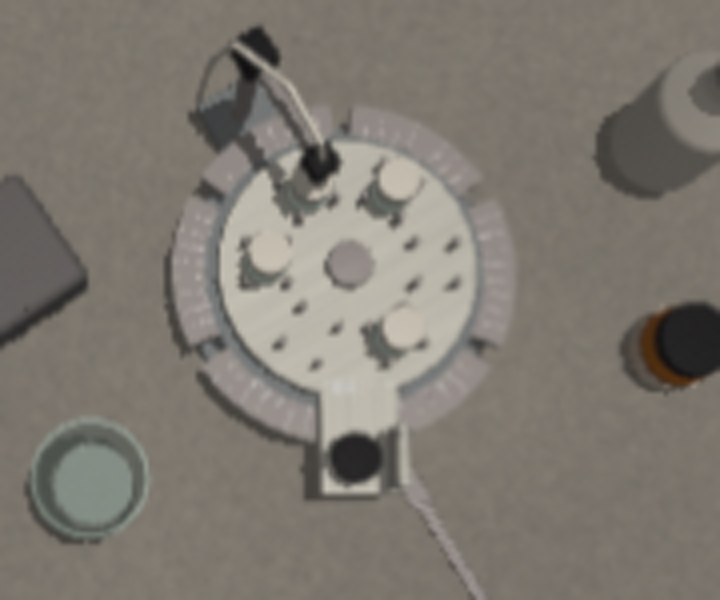

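View pics/scene0.png

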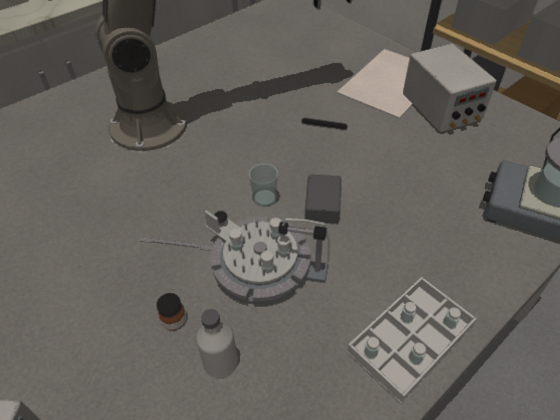

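The pictures show the plunger cap at top px (328.5, 274.5) and scene px (220.8, 216.5), with the tab to its right in the top view. The needle post is at the far left and the spatula end lies just under the tab. Next I fit the stand's pose to the cap and the vial tops in both views.

```bash
cat > fit.py <<'E'
from h import *
from scipy.optimize import least_squares
T=lambda x,y:(240+x/4,160+y/4)
S=lambda x,y:(150+x/3.7,170+y/3.7)
def pt(p,r,a,z): a=p[2]+np.radians(a); return [p[0]+r*np.cos(a),p[1]+r*np.sin(a),z]
obs=[('top',T(354,458),.115,150,.08),('top',T(402,328),.05,180,.101),('top',T(400,180),.05,-60,.101),('top',T(270,250),.05,60,.101),
('scene',S(262,170),.115,150,.08),('scene',S(317,232),.05,180,.101),('scene',S(434,316),.05,-60,.101),('scene',S(463,190),.05,60,.101),('top',T(403,428),.117,161.3,.104)]
def res(p):
    return np.concatenate([proj(c,pt(p,r,a,z))[0]-uv for c,uv,r,a,z in obs])
if __name__=='__main__':
    s=least_squares(res,[.56,-.08,.5],loss='soft_l1'); p=s.x; print(p,np.degrees(p[2])); print(np.round(res(p).reshape(-1,2),1))
    for n in (.08,): print('cap',pt(p,.115,150,n)); print('post',pt(p,.122,0,.147))
    for c in('top','scene'):
        im=cv2.imread(f'pics/{c}0.png'); im=cv2.resize(im,None,fx=4,fy=4,interpolation=cv2.INTER_CUBIC)
        def poly(P,col,cl=True):
            cv2.polylines(im,[np.int32(np.round(proj(c,np.array(P))*4+2))],cl,col,1)
        A=np.arange(0,360,5)
        poly([pt(p,.078,a,.056) for a in A],(0,255,0)); poly([pt(p,.105,a,.04) for a in A],(0,255,255))
        cc=np.array(pt(p,.115,150,.08)); poly([cc+[.015*np.cos(t),.015*np.sin(t),0] for t in np.radians(A)],(0,0,255))
        th=p[2]+np.radians(150); e=np.array([np.cos(th),np.sin(th),0]); f=np.array([-e[1],e[0],0]); z=np.array([0,0,.024])
        poly([cc+z+f*y+e*x for x,y in((-.018,.02),(.018,.02),(.018,.026),(-.018,.026))],(255,0,0))
        poly([pt(p,.122,0,.0),pt(p,.122,0,.147),pt(p,.05,0,.138),pt(p,.05,0,.112)],(255,0,255),False)
        for a in(60,-60,180):
            v=np.array(pt(p,.05,a,.101)); poly([v+[.013*np.cos(t),.013*np.sin(t),0] for t in np.radians(A)],(255,128,0))
        im=im[640:1240,960:1680] if c=='top' else im[720:1280,640:1400]
        cv2.imwrite(f'pics/{c}_fit.png',im)
E
python3 fit.py
```

```text
[ 0.57288989 -0.07797246  0.64779573] 37.11596131283728
[[ 0.2 -0.8]
 [-0.2 -0.8]
 [-0.7 -1. ]
 [-0.4 -0.3]
 [-0.9 -0.5]
 [-0.8  0.3]
 [-0.6 -0.2]
 [ 0.2  0.5]
 [-0.4  5.9]]
cap [np.float64(0.4587756827457577), np.float64(-0.09221842225968419), 0.08]
post [np.float64(0.670174626070099), np.float64(-0.00435398353989673), 0.147]
```

View pics/top_fit.png

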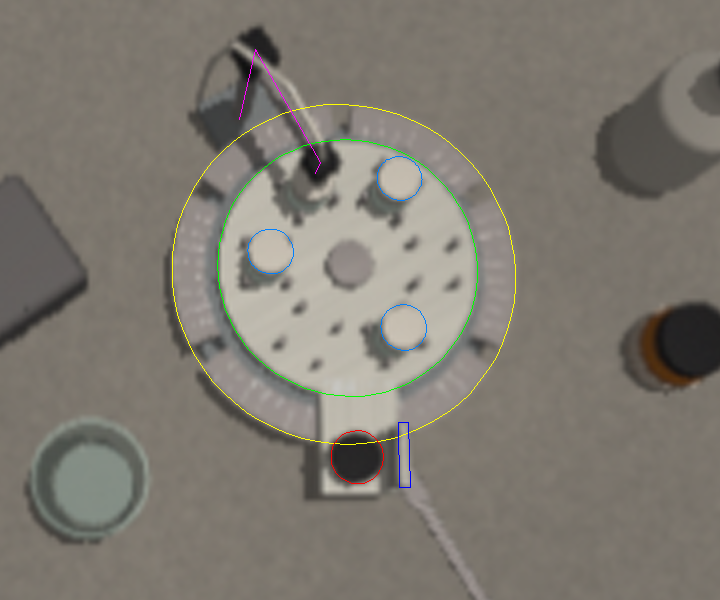

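View pics/scene_fit.png

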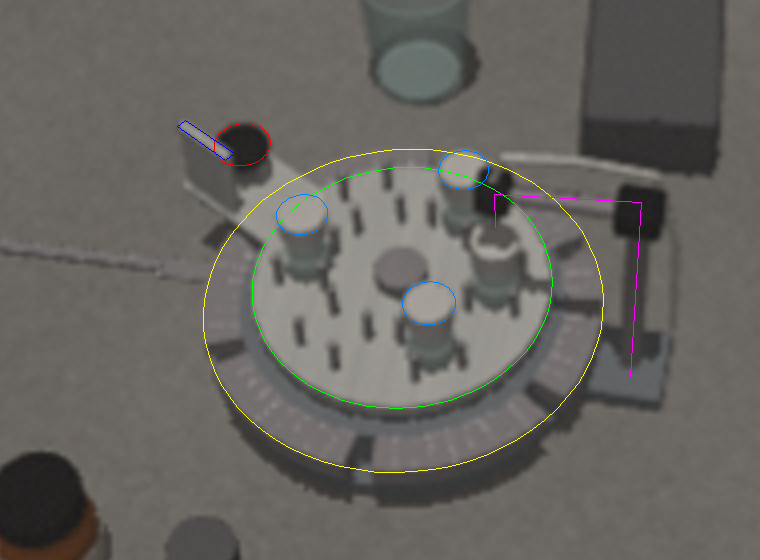

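The fit agrees with both pictures to about 1–2 mm, including the tab, post and ring, none of which conflict. Next I check that the arm can reach every point of the path.

```bash
cat >> h.py <<'E'
P=np.array([.5729,-.0780]); TH=np.radians(187.116)
def pose(phi,t,z,yo,dr=0.0):
    """tip pose: phi carousel angle, t tangential offset of tip centre from cap centre, z tip height"""
    a=TH+phi; e=np.array([np.cos(a),np.sin(a)]); f=np.array([-e[1],e[0]])
    xy=P+e*(.115+dr)+f*t; y=(np.degrees(a)+90+yo+180)%360-180
    return [xy[0],xy[1],z+robot.tip_reach],[180,0,y]
E
python3 - <<'E'
from h import *
for yo in(0,180):
  for phi in (0,.5,1.05):
    for z in(.066,.2):
      q=robot.inverse_kinematics(*pose(phi,4e-3,z,yo)); print(yo,phi,z,np.round(pose(phi,4e-3,z,yo)[1],0), None if q is None else np.round(q,0))
E
```

```text
0 0 0.066 [180.   0. -83.] [ 50.  27. -52. 110.  26.  55. 173.]
0 0 0.2 [180.   0. -83.] [ -43.   16.   65.  103.  -15.   70. -147.]
0 0.5 0.066 [180.   0. -54.] [-31.  36.  65. 108. -37.  61. -95.]
0 0.5 0.2 [180.   0. -54.] [ -34.   23.   65.   98.  -21.   73. -108.]
0 1.05 0.066 [180.   0. -23.] [-24.  43.  64.  99. -42.  66. -60.]
0 1.05 0.2 [180.   0. -23.] [-25.  32.  65.  89. -29.  78. -70.]
180 0 0.066 [180.   0.  97.] [-34.  27.  57. 113. -27.  55.  43.]
180 0 0.2 [180.   0.  97.] [-36.  13.  54. 103. -11.  70.  29.]
180 0.5 0.066 [180.   0. 126.] [-29.  34.  62. 108. -35.  59.  83.]
180 0.5 0.2 [180.   0. 126.] [-31.  21.  60.  98. -19.  72.  69.]
180 1.05 0.066 [180.   0. 157.] [-18.  36.  51.  98. -32.  61. 111.]
180 1.05 0.2 [180.   0. 157.] [-23.  30.  61.  89. -27.  77. 108.]
```

```bash
python3 - <<'E'
from h import *
fingers.gripper_to(0.0,40)
robot.move_j([10,17.813,.8,86.603,-.25,75.585,-1.558])
print(robot.current_tool_pos(),robot.current_eef_rot())
for phi in (0,.5,1.05):
    for z in(.066,.2):
      q=robot.inverse_kinematics(*pose(phi,4e-3,z,180)); print(phi,z, None if q is None else np.round(q,0))
robot.move_to(*pose(0,4e-3,.13,180)); print(robot.current_joint_positions())
save('top','top1.png'); save('scene','scene1.png')
print(robot.current_contact_force(),robot.current_finger_gap(),robot.current_time_s(),robot.current_tool_pos(),pose(0,4e-3,.13,180)[0])
a=cv2.imread('pics/scene1.png'); b=cv2.imread('pics/top1.png')
o=np.hstack([cv2.resize(a[130:300,150:320],(400,400)),cv2.resize(b[180:310,260:390],(400,400))]); cv2.imwrite('pics/c1.png',o)
E
```

```text
[ 0.53753544 -0.11636207  0.24831623] [ 1.79999701e+02 -4.39601280e-02  7.77703725e+01]
0 0.066 [ 12.  18.  -3. 112.   1.  50.  16.]
0 0.2 [ 12.  10.  -3. 101.   0.  69.  16.]
0.5 0.066 [ 20.  22.  -6. 106.   3.  52.  49.]
0.5 0.2 [20. 14. -5. 96.  1. 70. 50.]
1.05 0.066 [ 25.  28. -10.  97.   6.  56.  80.]
1.05 0.2 [ 25.  21. -10.  87.   4.  72.  82.]
[ 12.11479006  13.5683762   -2.86577017 107.31400316   0.77648846
  59.04766739  16.08154888]
[ 0.1665853  -0.12308135  1.43483507] 0.0018907773654836264 5.3 [ 0.46182584 -0.09640128  0.14862447] [np.float64(0.45928131527080823), np.float64(-0.09621522660876168), 0.14700000000000002]
```

View pics/c1.png

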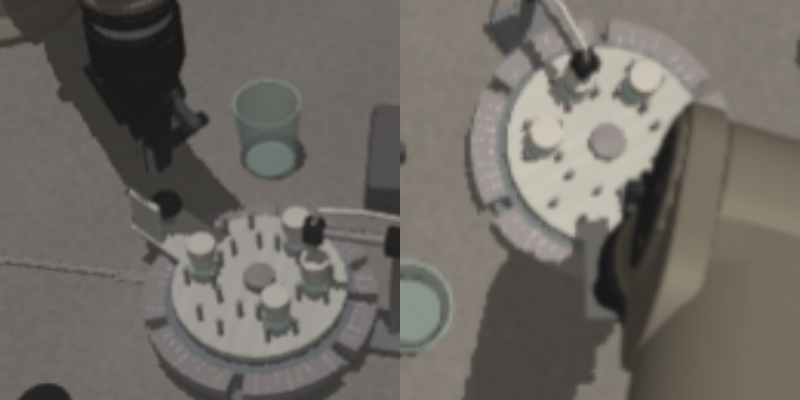

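```bash
python3 - <<'E'
from h import *
robot.pause(.3)
print(robot.current_tool_pos(),robot.current_contact_force())
t=robot.current_tool_pos(); im=save('scene','scene2.png')
R=cv2.Rodrigues
im=cv2.resize(im[...,::-1].copy(),None,fx=4,fy=4,interpolation=cv2.INTER_CUBIC)
yaw=np.radians(robot.current_eef_rot()[2]); e=np.array([np.cos(yaw),np.sin(yaw),0]); f=np.array([-e[1],e[0],0])
for z in(.017,-.02):
  Q=[t+e*a*.011+f*b*.0145-[0,0,z] for a,b in((1,1),(1,-1),(-1,-1),(-1,1))]
  cv2.polylines(im,[np.int32(proj('scene',np.array(Q))*4+2)],True,(0,0,255),1)
cv2.imwrite('pics/tip.png',im[640:1000,680:1100])
E
```

```text
[ 0.46008361 -0.09638424  0.14749528] [-0.57681382  1.15778335  0.80234023]
```

View pics/tip.png

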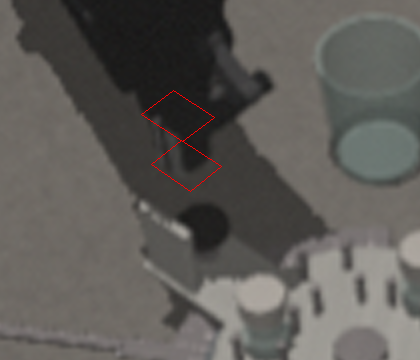

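The tip is drawn where the model puts it, above the cap and clear of the tab. Now press.

```bash
python3 - <<'E'
from h import *
robot.line_to(*pose(0,4e-3,.088,180),velocity=.1); robot.pause(.2)
print(robot.current_tool_pos()-pose(0,4e-3,.088,180)[0],robot.current_contact_force())
for z in(.078,.072,.068,.066):
    s=robot.line_to(*pose(0,4e-3,z,180),velocity=.03,f_stop=12); robot.pause(.1)
    print(z,s,robot.current_tool_pos()[2]-.017,robot.current_contact_force())
    if s: break
print(robot.current_time_s())
E
```

```text
[ 0.00070326 -0.00013414  0.00077098] [ 0.0053846  -0.82716382 -0.17180688]
0.078 False 0.07834248478636516 [ 0.59507539 -0.30814929  2.82034429]
0.072 False 0.07226243667306477 [ 1.73507767 -0.24868218  4.520259  ]
0.068 False 0.06837170886735006 [ 1.11600267 -0.5451214   4.91081778]
0.066 False 0.06704133142100932 [ 0.37068099 -0.01379246  9.40537522]
8.1833
```

The cap is bottomed at 67 mm, with the force rising to 9.4 N, as the given height says it should. Now turn.

```bash
python3 - <<'E'
from h import *
for phi in np.arange(.07,.45,.07):
    s=robot.line_to(*pose(phi,6e-3,.066,180),velocity=.05,f_stop=15)
    print(round(phi,2),s,np.round(robot.current_tool_pos()-pose(phi,6e-3,.066,180)[0],4),np.round(robot.current_contact_force(),1))
    if s: break
print(robot.current_time_s())
a=save('scene','scene3.png'); b=save('top','top3.png')
o=np.hstack([cv2.resize(a[130:300,150:320],(400,400)),cv2.resize(b[180:310,260:390],(400,400))])[...,::-1]; cv2.imwrite('pics/c3.png',o)
E
```

```text
0.07 False [ 0.0007 -0.0006  0.001 ] [ 0.6 -1.   7.3]
0.14 False [ 0.0008 -0.0006  0.001 ] [-0.3 -0.7  8.1]
0.21 False [ 0.0008 -0.0006  0.0011] [ 0.3 -1.1  8.5]
0.28 False [ 0.0008 -0.0006  0.0011] [ 0.7 -1.   8.1]
0.35 False [ 0.0009 -0.0006  0.0011] [ 0.6 -0.3  7.1]
0.42 False [ 0.0009 -0.0005  0.0011] [ 1.  -0.4  8.7]
10.075
```

View pics/c3.png

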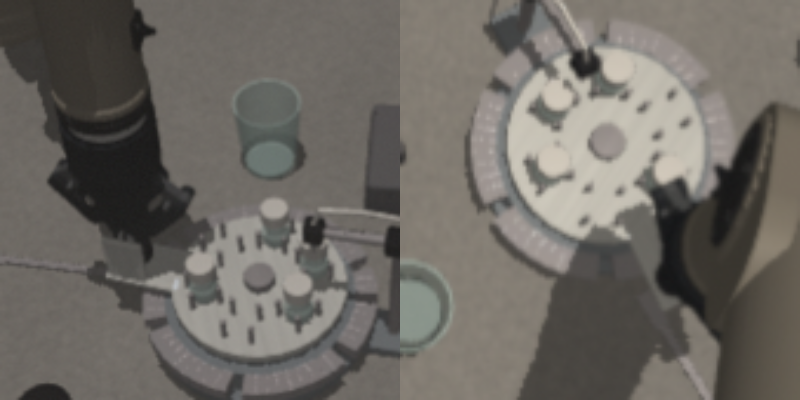

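The carousel turned freely, by about 0.4 rad. Now I let the plunger up and push on the tab only, with the tip above the cap's "up" height so the plunger can snap.

```bash
cat > push.py <<'E'
from h import *
def tang(phi):
    a=TH+phi; F=robot.current_contact_force(); return float(-F[0]*np.sin(a)+F[1]*np.cos(a)), F[2]
def push(phis,t,z,v,fs):
    for phi in phis:
        s=robot.line_to(*pose(phi,t,z,180),velocity=v,f_stop=fs)
        ft=tang(phi); print(round(phi,3),s,np.round(ft,2),np.round((robot.current_tool_pos()-pose(phi,t,z,180)[0])*1e3,1))
        if s or ft[0]<-5.5: return True
    return False
E
python3 - <<'E'
from push import *
robot.line_to(*pose(.42,6e-3,.086,180),velocity=.05); robot.pause(.1); print(tang(.42))
push(np.arange(.46,.93,.06),6e-3,.086,.05,8)
print(robot.current_time_s())
a=save('scene','scene4.png'); b=save('top','top4.png')
o=np.hstack([cv2.resize(a[130:300,150:320],(400,400)),cv2.resize(b[180:310,260:390],(400,400))])[...,::-1]; cv2.imwrite('pics/c4.png',o)
E
```

```text
(-0.3369849487912772, np.float64(0.6831794340197815))
0.46 False [0.95 0.32] [-0.3 -0.  -0.4]
0.52 False [-0.33  0.38] [-0.2  0.2 -0.3]
0.58 False [-1.21 -0.18] [-0.1  0.1 -0.1]
0.64 False [-0.84 -0.  ] [ 0.  -0.1 -0. ]
0.7 False [-0.57 -0.68] [ 0.1 -0.2  0.1]
0.76 False [ 0.12 -0.36] [ 0.2 -0.1  0.1]
0.82 False [-0.72 -0.12] [ 0.2 -0.1  0.1]
0.88 False [-0.66 -0.17] [ 0.1 -0.1  0. ]
13.1167
```

View pics/c4.png

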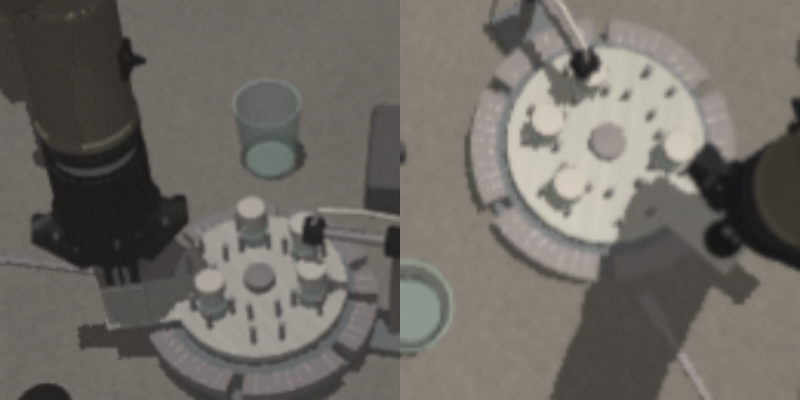

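The carousel is at roughly 0.8 rad and following the tip. The final approach goes slowly, stopping on force.

```bash
python3 - <<'E'
from push import *
r=push(np.arange(.91,1.13,.03),7e-3,.086,.025,5)
print(r,robot.current_time_s())
a=save('scene','scene5.png'); b=save('top','top5.png')
o=np.hstack([cv2.resize(a[130:300,150:320],(400,400)),cv2.resize(b[180:310,260:390],(400,400))])[...,::-1]; cv2.imwrite('pics/c5.png',o)
E
```

```text
0.91 False [-0.81 -0.02] [0.1 0.  0. ]
0.94 False [-1.31  0.18] [ 0.2 -0.1 -0. ]
0.97 False [-1.95 -0.06] [ 0.3 -0.1 -0. ]
1.0 False [-0.01 -0.18] [ 0.4 -0.2  0. ]
1.03 False [ 0.09 -0.44] [ 0.6 -0.5  0.3]
1.06 False [-0.41 -0.04] [ 0.2 -0.2  0. ]
1.09 False [-0.54  0.99] [-0.2  0.  -0.1]
1.12 True [-0.38 -0.03] [-4.   0.8 -1.1]
True 15.5
```

View pics/c5.png

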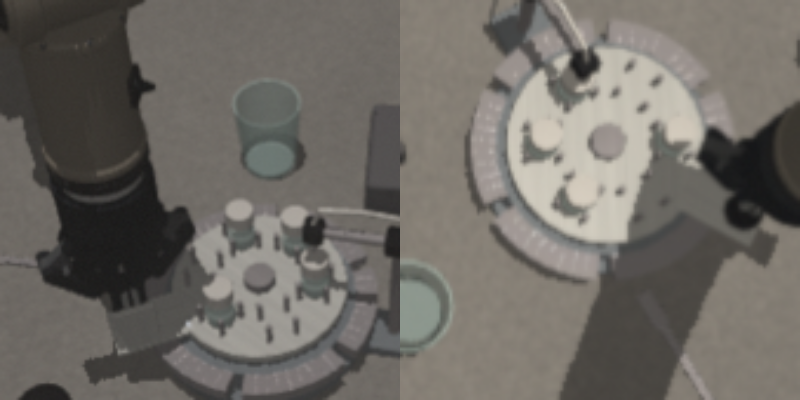

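The tip met resistance at about 1.08 commanded, and a vial now sits exactly where the one at +60° sat at the start (crop (546, 137)), so the turn is one place. I back off, lift, clear the view and check.

```bash
python3 - <<'E'
from push import *
p=robot.current_tool_pos(); a=TH+1.05; f=np.array([-np.sin(a),np.cos(a),0])
print(p)
robot.line_to(list(p-f*.006),velocity=.05)
q=robot.current_tool_pos(); q[2]=.25; robot.line_to(list(q),velocity=.15)
qj=np.array(robot.current_joint_positions()); qj[0]=-40; robot.move_j(list(qj)); robot.pause(.3)
print(robot.current_contact_force(),robot.current_time_s())
save('scene','scene6.png'); save('top','top6.png')
for cam in('scene','top'):
  for l in('cap_top','plunger'):
    for r in recognise(l,cam)[:2]: print(cam,l,round(r['p'],2),np.round(r['rect'],1))
from fit import pt
p=[.5729,-.078,.6478]
for c in('top','scene'):
    im=cv2.imread(f'pics/{c}6.png'); im=cv2.resize(im,None,fx=4,fy=4,interpolation=cv2.INTER_CUBIC)
    A=np.radians(np.arange(0,360,5)); d=60
    def circ(ctr,r,col): cv2.polylines(im,[np.int32(np.round(proj(c,np.array([np.array(ctr)+[r*np.cos(t),r*np.sin(t),0] for t in A]))*4+2))],True,col,1)
    circ(pt(p,.115,150+d,.08),.015,(0,0,255)); circ(pt(p,.115,150+d,.0695),.015,(0,255,255))
    for a in(60,0,120,-120): circ(pt(p,.05,a,.101),.013,(255,128,0))
    im=im[640:1240,960:1680] if c=='top' else im[720:1280,640:1400]
    cv2.imwrite(f'pics/{c}_fit6.png',im)
E
```

```text
[ 0.53850058 -0.18832776  0.10160191]
[0.13616727 0.10549508 0.24694834] 19.5583
scene cap_top 0.61 [204.1 259.7  20.2   8.6]
scene cap_top 0.3 [260.1 262.5 137.8  90.3]
top plunger 0.69 [371.9 248.6  11.6  13.3]
```

View pics/top_fit6.png

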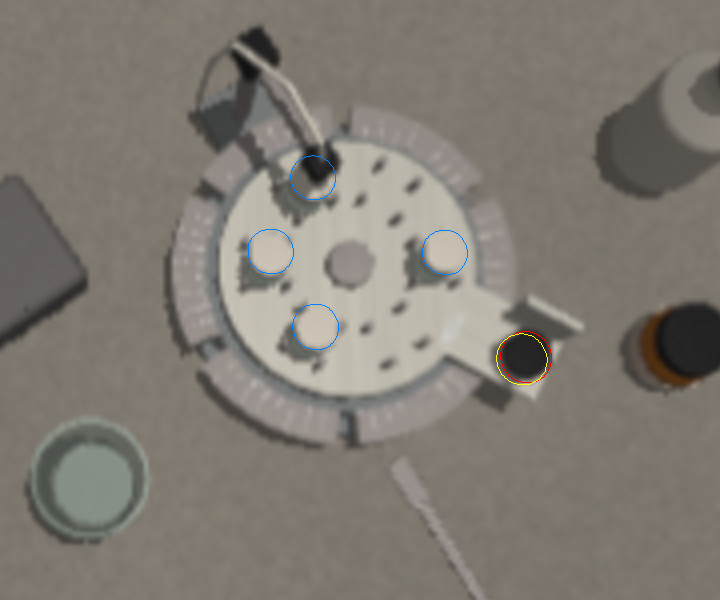

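View pics/scene_fit6.png

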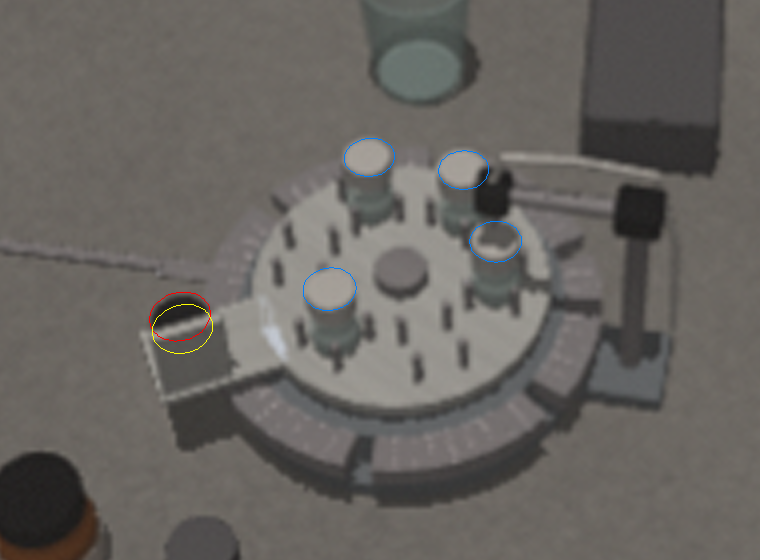

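The cap matches the up height (80 mm, red circle) and not the down height. The vials sit exactly at +60°, and the bystanders look unchanged.

```bash
python3 - <<'E'
from h import *
a=cv2.imread('pics/scene0.png').astype(int); b=cv2.imread('pics/scene6.png').astype(int)
for n,(x,y,w,h) in dict(spat=(177,242,70,14),beaker=(264,185,27,38),jar=(171,311,32,39),wash=(219,344,42,72),box=(323,198,36,45)).items():
    s=np.s_[y-h//2:y+h//2,x-w//2:x+w//2]; print(n,abs(a[s]-b[s]).mean().round(1))
workorder.close_job(); print(robot.current_time_s())
E
```

```text
spat 1.0
beaker 0.9
jar 1.0
wash 0.9
box 0.9
the job is handed in; nothing more can be done
the job is handed in; nothing more can be done
```

The carousel is turned one place counter-clockwise, the plunger is back up, and the next vial is under the needle. I handed the job in with the robot clear of everything. My last clock reading before handing in was 19.6 s; the limit is 45 s.

**How it was done:** With the closed fingertips I pressed the plunger until it bottomed, at a cap height of 67 mm and about 9 N. I turned it about 0.4 rad while pressed, then let the plunger up and pushed only on the tab. At about one place the push met firm resistance and stopped on force. I then backed off 6 mm and lifted away.

**Last checks:**
- **Turn:** in both camera views the vials and the cap match the model turned by 60°, to about 1–2 mm.
- **Plunger:** in the scene view the cap fits the up height (80 mm), not the 69.5 mm it would have with the pin still under the ring.
- **Bystanders:** the scene picture is unchanged at the spatula, beaker, jar, wash bottle and tip box.
- **Not tested:** I did not push again after the stop to confirm the lock. That the pin is in the notch rests on the stop and the cap height.

No check failed or disagreed.

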